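# Refit the drive gear on a printer's paper-feed gear unit

### The job

Put the big white drive gear back on the paper-feed gear unit: lower it, hub up, over the upright shaft and, feeling for the drive pin with light pressure, turn it until one of its four holes drops over the pin and the gear lies fully home on the drive disc. The gear is plastic, so never push it with more than about 15 N. Then swing the steel keeper in over the hub as far as it goes so that the gear cannot lift off, let go, and leave the other things on the bench where they are.

Things in the scene. Friction and masses are not known exactly. Their poses are not given: they have to be found in the camera images.
- drive_gear: White plastic spur gear lying flat, hub up, on a small carton; 0.12 kg. Origin: centre of its underside; z up the bore. Toothed rim 76 mm across, 12 high; web 9 thick with four through holes 9 in diameter, centres 25 from the axis, at 0, 90, 180, 270 deg from its x axis; round hub 28 in diameter, its top 34 above the origin, bored right through 14 in diameter. Grip the hub.
- gear_unit: Gear unit on a small three-legged steel stand, fixed to the bench, upright; origin under the shaft axis at bench height. Drive disc 66 mm across, its top at z 72; on it the shaft, 12 in diameter, top at z 120 with a 4 high coned end, and the drive pin, 7 in diameter, 25 off the axis, top at z 81. Disc and pin may stand at any angle (not reported); it takes 0.9 N m to turn them.
- seat (a point): Centre of the top of the drive disc on the shaft axis (72 mm above the unit's origin), where the centre of the gear's underside rests when the gear is fully home; the pin then fills one of the gear's holes (1 mm play all round, as on the shaft). A gear resting on top of the pin stands 9 mm higher.
- keeper (a joint): Angle of the keeper, rad: 0 fully closed (stop; its side notch round the neck of the shaft, plate 2 mm above the hub of a seated gear), grows as it swings open, clockwise from above, to 1.9. A flat steel plate 4 mm thick, reaching 74 mm from its pivot, underside 108 mm above the bench; stays where left (friction 0.06 N m). A gear that is not home blocks it.
- keeper_knob (a point): Middle of the keeper's upright round finger knob, 10 mm in diameter, 18 high (112 to 130 mm above the bench), 30 mm from the pivot; moves with the keeper. Closed, it stands on the line from pivot to shaft, 32 mm from the shaft.
- keeper_pivot (a point): Upright pivot axis of the keeper, 62 mm from the shaft axis in the unit's +y direction, at 121 mm above the bench.
- carton: Plain brown carton 77x84x50 mm (0.4 kg) standing on the bench, the gear lies on it. Origin: centre of its underside. Leave it there. Printers stand close by: one 190 mm high to the left of carton and gear unit, one 135 mm high to their right.
- print_head: Bystander: black print head 46x68x35 mm lying on the bench. Origin: centre of its underside.
- feed_roller: Bystander: black feed roller on a short axle, 20 mm thick, 52 long, lying. Origin: centre of its underside.
- small_gear: Bystander: small white gear, 36 mm across, 11 high, lying flat. Origin: centre of its underside.
- label_roll: Bystander: white tape roll 58 mm across, 22 high, lying flat, without teeth or hub. Origin: centre of its underside.

How it is judged:
By the outcome, as a careful person would: the job done as asked, in the order asked, and still so for the second after the job is handed in, with the robot touching nothing.
It also fails if it takes over 72 s, if anything falls off the work surface, if the arm or the gripper's body presses on something with over 40 N, if the wrist force passes 120 N, or if a joint passes its speed limit or range.

### The arm

A 6-joint arm with a two-finger parallel gripper is mounted at the origin on a cart in front of the work surface, level with it; the furniture and walls round the work are solid. World frame = base frame: x ahead of the robot, y to its left, z up, the work surface at z = 0. Lengths are in mm, angles in rad, forces in N, time in s.
With the tool pointing down it reaches from about 350 to 975 mm from the base axis. Payload 7.1 kg.
Tool frame: the origin (TCP) lies midway between the tips of the shut fingers; the grasp point (between the pads) lies ctrl.grip_point_offset behind it (ctrl.grip_point_offset is the distance from the TCP to the grasp point, in mm); z points along the fingers, y is the line along which they close (so a half turn about z gives the same grasp; the last joint's range is limited). The gripper opens to 88 mm and grips with 3 to 60 N. Pads are 20 mm wide; open, the fingers measure 115 mm over their backs; the gripper's body (75 mm by 178 mm) begins 61 mm behind the grasp point.
Start: joints at [-1.306, 0.423, 1.63, -0, 1.089, -0.019], TCP at [175.022, -599.977, 222.675] pointing down, gripper open.
Joint ranges: [-3, 3], [-0.9, 2.11], [0.09, 2.58], [-1.31, 4.45], [0.11, 2.69], [-2.54, 2.54]. Speed limits (rad/s): [2.39, 2.39, 3.01, 3.14, 3.14, 3.14].

### API

Orientations are given as a rotation vector (axis times angle).
In Python, from workcell import ctrl, get_image, close_job, finder gives the robot as it stands.
- The arm moves only by the tool servo_tool, never from a script. Its argument "deltas" is a list of rows, each a list of 2 entries, a list of its own where there are three numbers: the shift along the tool's x, y, z in mm, then the turn, a rotation vector about the tool's x, y, z in rad. A call has 1 to 5 rows; each row is the pose to reach, as a shift and turn from the pose commanded when the call began, along the tool's axes at that moment; what a row does not reach only later rows make up. A row lasts 1/12 s, in which the tool goes at most 41.7 mm and 7.16 degrees, less where a joint would pass 70% of its speed; a pose out of reach is approached as far as the arm can. A call with a gripper value outside its range is refused whole. "grip" is the closure, from -1 (fully open) to 1 (shut), so that 0 is half open, set as the call begins (left out, the last holds). The fingers move at their own pace and stop on an object; the grip force is fixed at half the most. Time passes only in rows, so rows that repeat a pose let the fingers close. It gives the time, the measured TCP pose, the force, the opening and the grip force at its end, in the units of the state.
- ctrl.get_obs(): the state, without advancing time (a new reading comes with each control period).
- get_image(name): name is "scene" or "side" or "wrist"; returns a dict with "frame" (400x640x3 uint8, blue, green, red), "depth" (400x640 float32, mm along the optical axis (not along the pixel's ray), 0 where there is no reading), "K" (3x3 intrinsics, pixels), "pose" (4x4, takes a point from camera to world coordinates). Camera axes: x right, y down, z forward; pixel columns grow to the right and rows downward; lengths in mm; the calibration is good to about 2 mm. A picture is of the moment at which its call begins.
- close_job(): hands the job in; it is judged then, once.
Trained networks look in a picture, given as the dict that the camera call returned (one of the last four; its "shot" number tells which), for a name from the list of things; names that differ only in an ending like _2 or _b are one class to them, and where a whole thing is asked for, a point or a joint stands for the part that bears it (a point fixed in the world has none). Each returns a list of dicts, best first, with "score" (0 to 1); they miss things now and then, are a little off and sometimes report something else, mostly with a low value. They report only what shows in the picture. A call takes as long as a camera call.
- finder.search_frame(query, picture): "rect" ([centre column, centre row, width, height] as shares, 0 to 1, of the picture: columns of its width, rows of its height, round what is visible of it).
- finder.silhouettes(query, picture): "mask" (400x640 bool, what is visible of it) and "rect" ([centre column, centre row, width, height] as shares, 0 to 1, of the picture: columns of its width, rows of its height, round what is visible of it).
The state is a dict: "t": time; "qpos": joint angles; "qvel": joint speeds; "joint_torque": joint torques, N m; "ee_pos": TCP position; "orientation": TCP orientation; "ft_force": force on the tool from outside, world axes, zero at the start; "moment": the same for the moment, N m; "width": finger opening in mm; "grasp_force": force on a finger pad.
Only numpy, scipy, OpenCV 4.12 (cv2) and the standard library are available. Lean on these libraries where they do the work, as an engineer would, in place of code of your own. Each camera call takes 0.05 s, during which the arm holds its last target. There are 200 camera calls.

## Working session

There is one attempt and no reset: what is moved stays moved. The work goes in short steps, Python scripts to look and compute and a tool call to move; the robot and the scene stay as the last step left them, time stands still between calls to the robot, and variables do not carry over. Pictures are saved under pics/ and viewed, at most 10 in all, crops included, and the job is handed in when it is done.

Besides the shell and the picture viewer there is one more tool, called after "Call:" as name(argument=value, ...), one argument or row to a line, values as JSON. servo_tool: Moves the arm, as the interface text tells. Its arguments: {"type":"object","properties":{"deltas":{"type":"array","items":{"type":"array"}},"grip":{"type":"number"}},"required":["deltas"]}

```bash
mkdir -p pics; cat > h.py <<'E'
import numpy as np, cv2
from workcell import ctrl, get_image, close_job, finder
from scipy.spatial.transform import Rotation as R
def cloud(im):
    d=im["depth"]; v,u=np.mgrid[:400,:640]; K=im["K"]
    p=np.stack([(u-K[0,2])/K[0,0]*d,(v-K[1,2])/K[1,1]*d,d],-1)
    w=p@im["pose"][:3,:3].T+im["pose"][:3,3]; w[d==0]=np.nan
    return w
E
python3 - <<'E'
from h import *
o=ctrl.get_obs(); print(o, ctrl.grip_point_offset)
print(R.from_rotvec(o["orientation"]).as_matrix().round(3))
a=[]
for n in("scene","side"):
    im=get_image(n); cv2.imwrite(f"pics/{n}0.png",im["frame"]); c=cloud(im)
    print(n,im["pose"].round(2).tolist())
    for q in("drive_gear","gear_unit","keeper","carton"):
        for r in finder.silhouettes(q,im)[:2]:
            p=c[r["mask"]]; print(q,round(r["score"],2),np.round(np.array(r["rect"])*[640,400,640,400]),np.nanmedian(p,0).round(),np.nanpercentile(p,[2,98],axis=0).round().tolist())
E
```

```text
{'t': 0.0, 'qpos': array([-1.30599351e+00,  4.23805732e-01,  1.63069911e+00, -4.77988050e-07,
        1.08860086e+00, -1.89803707e-02]), 'qvel': array([-8.68282854e-05,  5.44524550e-04, -1.57849379e-03,  1.17951493e-03,
        1.03521347e-03,  2.38739095e-04]), 'joint_torque': array([-4.74392746e-04, -5.44622648e+01, -2.73669022e+01,  6.43334398e-02,
        2.27301603e-02, -1.28702281e-04]), 'ee_pos': array([ 174.88262609, -599.44861346,  221.92004229]), 'orientation': array([-3.10853393e+00, -4.44059308e-01,  2.91907371e-04]), 'ft_force': array([ 0.2482273 , -0.41789446,  1.04384229]), 'moment': array([ 0.06273235, -0.04129176, -0.03367251]), 'grasp_force': 0.0, 'width': 87.78858978839311} 18.700000000000003
[[ 0.96   0.28  -0.   ]
 [ 0.28  -0.96   0.001]
 [ 0.    -0.002 -1.   ]]
scene [[0.91, 0.34, -0.24, 786.57], [0.42, -0.75, 0.52, -252.74], [-0.0, -0.57, -0.82, 850.89], [0.0, 0.0, 0.0, 1.0]]
drive_gear 0.6 [348. 220.  23.  25.] [640. 215.  61.] [[622.0, 184.0, 48.0], [661.0, 251.0, 86.0]]
gear_unit 0.96 [289. 152.  44.  64.] [429. 315.  63.] [[377.0, 266.0, 14.0], [477.0, 401.0, 116.0]]
keeper 0.68 [290. 130.  21.  19.] [413. 382. 112.] [[-116.0, 363.0, -797.0], [446.0, 1194.0, 129.0]]
carton 0.43 [337. 231.   2.   4.] [633. 182.  48.] [[628.0, 181.0, 40.0], [637.0, 186.0, 51.0]]
side [[0.99, 0.06, -0.11, 651.16], [0.13, -0.54, 0.83, -570.92], [-0.01, -0.84, -0.55, 650.58], [0.0, 0.0, 0.0, 1.0]]
drive_gear 0.92 [382. 230.  39.  27.] [661. 203.  60.] [[626.0, 177.0, 48.0], [696.0, 241.0, 84.0]]
gear_unit 0.78 [283. 180.  60.  58.] [438. 322.  66.] [[381.0, 276.0, 1.0], [482.0, 424.0, 117.0]]
keeper 0.68 [277. 159.  28.  16.] [417. 382. 111.] [[-6.0, 361.0, -800.0], [450.0, 2017.0, 127.0]]
carton 0.87 [378. 247.  31.  24.] [659. 184.  24.] [[627.0, 179.0, 2.0], [690.0, 209.0, 49.0]]
```

```bash
python3 - <<'E'
import cv2,numpy as np
a=cv2.imread("pics/scene0.png")[80:290,200:480];b=cv2.imread("pics/side0.png")[110:320,200:480]
cv2.imwrite("pics/c1.png",cv2.resize(np.vstack([np.hstack([a,b])]),(800,300),interpolation=cv2.INTER_CUBIC))
E
```

```text
(no output)
```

View pics/c1.png

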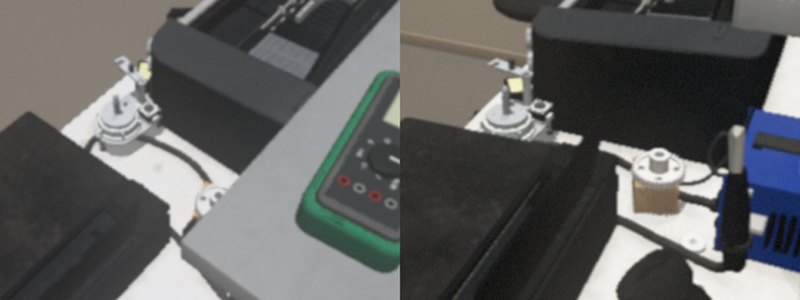

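View pics/side0.png

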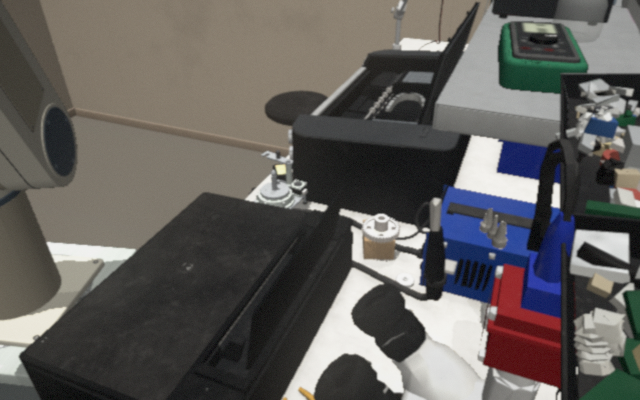

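```bash
python3 - <<'E'
from h import *
H={}
for n in("scene","side"):
    im=get_image(n); c=cloud(im).reshape(-1,3); c=c[~np.isnan(c[:,0])]
    for p in c:
        if 250<p[0]<850 and 0<p[1]<520 and -20<p[2]<600:
            k=(int(p[0]//25),int(p[1]//25)); H[k]=max(H.get(k,-99),p[2])
    # hub top
    im_c=cloud(im)
    for q in ("drive_gear",):
        m=finder.silhouettes(q,im)[0]["mask"]; p=im_c[m]
        t=p[(p[:,2]>79)&(p[:,2]<90)]; r=p[(p[:,2]>55)&(p[:,2]<66)]
        for s in (t,r): print(n,len(s),np.mean(s,0).round(1),s.min(0).round(1),s.max(0).round(1))
    m=finder.silhouettes("gear_unit",im)[0]["mask"]; p=im_c[m]
    for lo,hi in((66,77),(78,86),(100,110),(110,125)):
        s=p[(p[:,2]>lo)&(p[:,2]<hi)]; print("unit",n,lo,len(s),np.mean(s,0).round(1),s.min(0).round(1),s.max(0).round(1))
print("y->",[j*25 for j in range(21)])
for i in range(33,9,-1): print(i*25,*["%4d"%H[i,j] if (i,j) in H else "   ." for j in range(21)])
E
```

```text
scene 45 [652.  215.8  83.6] [644.  201.9  80.2] [660.5 228.6  86.7]
scene 160 [635.9 212.4  60.3] [623.  183.2  55.1] [654.7 246.   64.9]
unit scene 66 371 [424.6 313.5  71.7] [386.3 278.7  66. ] [475.5 374.1  76.9]
unit scene 78 23 [428.7 338.2  82.1] [412.8 306.7  78.1] [446.  369.7  85.8]
unit scene 100 25 [419.9 347.5 106.6] [375.2 306.3 100. ] [447.5 405.  110. ]
unit scene 110 145 [411.1 380.5 113.4] [372.  304.9 110. ] [448.2 412.5 124.7]
side 98 [661.1 211.7  82.4] [648.  197.9  79. ] [674.2 229.4  85.5]
side 553 [661.8 205.6  59.4] [624.5 174.4  55. ] [699.3 246.4  65.9]Traceback (most recent call last):
  File "<stdin>", line 14, in <module>
IndexError: list index out of range
```

```bash
python3 - <<'E'
from h import *
H={}
for n in("scene","side"):
    im=get_image(n); c=cloud(im).reshape(-1,3); c=c[~np.isnan(c[:,0])]
    for p in c:
        if 250<p[0]<850 and 0<p[1]<520 and -20<p[2]<600:
            k=(int(p[0]//25),int(p[1]//25)); H[k]=max(H.get(k,-99),p[2])
print("y->  ",*["%4d"%(j*25) for j in range(21)])
for i in range(33,9,-1): print(i*25,*["%4d"%H[i,j] if (i,j) in H else "   ." for j in range(21)])
E
```

```text
y->      0   25   50   75  100  125  150  175  200  225  250  275  300  325  350  375  400  425  450  475  500
825  483  489  490  487  483  483  483  145  444  445  445  444  444  526  526  526  525  523  441  142   60
800  484  484  488  483  483  483  483  445  445  445  445  444  444  444  444  444  134    .    .    .  360
775  482  481  478  477  474  445  445  445  445  444  445  444  209  209  210    .    .  363  364  364  364
750  445  445  445  445  445  445  445  444  135   36   93  206  206  207  210  362  364  363  363  304  274
725  445  445  444  444  443   38   60   58    1   37   93  204  205  213  213  339  346  219  214    .    .
700  443   25   23   19   17   11   35   37   26    4    8  193  205  210  207  207  211    .  154  153  153
675   25   26   24   19   19    9    2   63   66   62    5    .  203  203  203  206  205    .  152  153  151
650   25   24   24    4   20   18   62   85   87   86   60    0  200  202  202  202  203    .  149  151  149
625    4    3    3    3   20   20    1   64   86   63   63   12  198  198  199  201  202  199    .  148  148
600    4
[... 926 characters left out ...]
4  120   82  114  131  115   37   38   35    .
375  126  126  125  125  124  125  124  124    .   15   42   73   74   74   42  114  115   34   38   37    .
350  124  125  125  124  124  123  123  123  120    .   14   40   40    .    2  115  113    4    4   34    .
325  124  123  123  123  123  122  124  122  120    .    3    4    3    4    3    2    3    2   -1    .    .
300  123  123  123  122  123  120  122  121  120    .    1    5    3    2    1    .    .    .    .    .    .
275  123  122  122  120  121  120  122  120  119    .    .   -1    .    .    .    .    .    .    .    .    .
250  121  120  121  119  120  118  116    .    .    .    .    .    .    .    .    .    .    .    .    .    .
```

```bash
cat >> h.py <<'E'
def plan(p0,yaw0,p1,yaw1,step=40,da=0.12):
    """rows per call, tool pointing down; tool x at world yaw"""
    p0,p1=np.array(p0,float),np.array(p1,float)
    n=max(1,int(np.ceil(max(np.linalg.norm(p1-p0)/step,abs(yaw1-yaw0)/da))))
    k=0
    while k<n:
        m=min(5,n-k); a=yaw0+(yaw1-yaw0)*k/n; s=p0+(p1-p0)*k/n
        T=np.array([[np.cos(a),np.sin(a),0],[np.sin(a),-np.cos(a),0],[0,0,-1]])
        print([[np.round(T.T@(p1-p0)*(j/n),1).tolist(),[0,0,round(-(yaw1-yaw0)*j/n,3)]] for j in range(1,m+1)]); k+=m
def yaw(o):
    return (lambda M:np.arctan2(M[1,0],M[0,0]))(R.from_rotvec(o["orientation"]).as_matrix())
E
python3 - <<'E'
from h import *
im=get_image("wrist"); o=ctrl.get_obs()
T=np.eye(4);T[:3,:3]=R.from_rotvec(o["orientation"]).as_matrix();T[:3,3]=o["ee_pos"]
print((np.linalg.inv(T)@im["pose"]).round(2)); print(im["K"])
plan([175.022,-599.977,222.675],.2838,[230,-500,345],.2838)
print();plan([230,-500,345],.2838,[590,180,345],1.2838)
E
```

```text
[[  -0.     -0.97   -0.25   67.03]
 [   1.     -0.     -0.      1.34]
 [   0.     -0.25    0.97 -161.86]
 [   0.      0.      0.      1.  ]]
[[353.07445703   0.         318.56792438]
 [  0.         353.07445703 203.23221478]
 [  0.           0.           1.        ]]
[[[16.2, -16.1, -24.5], [0, 0, -0.0]], [[32.3, -32.2, -48.9], [0, 0, -0.0]], [[48.5, -48.4, -73.4], [0, 0, -0.0]], [[64.6, -64.5, -97.9], [0, 0, -0.0]], [[80.8, -80.6, -122.3], [0, 0, -0.0]]]

[[[26.8, -27.6, 0.0], [0, 0, -0.05]], [[53.6, -55.2, 0.0], [0, 0, -0.1]], [[80.4, -82.8, 0.0], [0, 0, -0.15]], [[107.2, -110.4, 0.0], [0, 0, -0.2]], [[134.0, -138.0, 0.0], [0, 0, -0.25]]]
[[[32.8, -20.1, 0.0], [0, 0, -0.05]], [[65.6, -40.2, 0.0], [0, 0, -0.1]], [[98.4, -60.3, 0.0], [0, 0, -0.15]], [[131.2, -80.4, 0.0], [0, 0, -0.2]], [[164.0, -100.6, 0.0], [0, 0, -0.25]]]
[[[36.8, -11.4, 0.0], [0, 0, -0.05]], [[73.5, -22.7, 0.0], [0, 0, -0.1]], [[110.3, -34.1, 0.0], [0, 0, -0.15]], [[147.0, -45.5, 0.0], [0, 0, -0.2]], [[183.8, -56.9, 0.0], [0, 0, -0.25]]]
[[[38.4, -1.9, 0.0], [0, 0, -0.05]], [[76.8, -3.9, 0.0], [0, 0, -0.1]], [[115.3, -5.8, 0.0], [0, 0, -0.15]], [[153.7, -7.7, 0.0], [0, 0, -0.2]], [[192.1, -9.6, 0.0], [0, 0, -0.25]]]
```

Call:
servo_tool(
  deltas=[
    [[16.2,-16.1,-24.5],[0,0,0]],
    [[32.3,-32.2,-49],[0,0,0]],
    [[48.5,-48.4,-73.4],[0,0,0]],
    [[64.6,-64.5,-98],[0,0,0]],
    [[80.8,-80.6,-122.3],[0,0,0]],
  ],
  grip=-1,
)

```text
t: 1.37
ee_pos: [230.3, -498.9, 346.1]
orientation: [-3.11, -0.444, -0.0]
ft_force: [-0.5, -0.6, 0.2]
width: 87.6
grasp_force: 0.0
```

Call:
servo_tool(
  deltas=[
    [[26.8,-27.6,0.0],[0,0,-0.05]],
    [[53.6,-55.2,0.0],[0,0,-0.1]],
    [[80.4,-82.8,0.0],[0,0,-0.15]],
    [[107.2,-110.4,0.0],[0,0,-0.2]],
    [[134.0,-138.0,0.0],[0,0,-0.25]],
  ],
)

```text
t: 1.78
ee_pos: [320.4, -328.3, 345.2]
orientation: [3.029, 0.831, 0.001]
ft_force: [0.6, 0.2, 0.4]
width: 87.9
grasp_force: 0.0
```

Call:
servo_tool(
  deltas=[
    [[32.8,-20.1,0.0],[0,0,-0.05]],
    [[65.6,-40.2,0.0],[0,0,-0.1]],
    [[98.4,-60.3,0.0],[0,0,-0.15]],
    [[131.2,-80.4,0.0],[0,0,-0.2]],
    [[164.0,-100.6,0.0],[0,0,-0.25]],
  ],
)

```text
t: 2.2
ee_pos: [410.5, -158.1, 345.3]
orientation: [2.901, 1.203, 0.001]
ft_force: [1.8, -0.8, -0.1]
width: 87.7
grasp_force: 0.0
```

Call:
servo_tool(
  deltas=[
    [[36.8,-11.4,0.0],[0,0,-0.05]],
    [[73.5,-22.7,0.0],[0,0,-0.1]],
    [[110.3,-34.1,0.0],[0,0,-0.15]],
    [[147.0,-45.5,0.0],[0,0,-0.2]],
    [[183.8,-56.9,0.0],[0,0,-0.25]],
  ],
)

```text
t: 2.62
ee_pos: [500.5, 12.1, 345.3]
orientation: [2.729, 1.556, 0.001]
ft_force: [0.6, -0.8, 0.1]
width: 87.7
grasp_force: 0.0
```

Call:
servo_tool(
  deltas=[
    [[38.4,-1.9,0.0],[0,0,-0.05]],
    [[76.8,-3.9,0.0],[0,0,-0.1]],
    [[115.3,-5.8,0.0],[0,0,-0.15]],
    [[153.7,-7.7,0.0],[0,0,-0.2]],
    [[192.1,-9.6,0.0],[0,0,-0.25]],
  ],
)

```text
t: 3.03
ee_pos: [590.6, 182.1, 345.0]
orientation: [2.514, 1.884, 0.0]
ft_force: [0.6, -1.0, 0.2]
width: 87.9
grasp_force: 0.0
```

```bash
python3 - <<'E'
from h import *
o=ctrl.get_obs(); print(o["t"],o["ee_pos"],yaw(o),o["ft_force"])
im=get_image("wrist"); cv2.imwrite("pics/w1.png",im["frame"]); np.savez("w1.npz",**{k:im[k] for k in("frame","depth","K","pose")})
c=cloud(im)
for q in("drive_gear","gear_unit","keeper"):
    for r in finder.silhouettes(q,im)[:1]: print(q,r["score"],np.array(r["rect"])*[640,400,640,400],np.nanmedian(c[r["mask"]],0))
E
```

```text
3.0333 [590.57175145 182.054729   345.01848626] 1.2866050345782014 [ 0.61354271 -0.95055117  0.18647168]
drive_gear 0.82 [366.4  127.32  65.6   62.  ] [659.19787561 214.45140038  59.83653306]
gear_unit 0.62 [130.176  81.16  145.92  130.32 ] [431.17842557 335.9516205   66.49520801]
keeper 0.65 [98.176 32.64  81.92  38.12 ] [415.08622728 382.71361106 112.33402988]
```

View pics/w1.png

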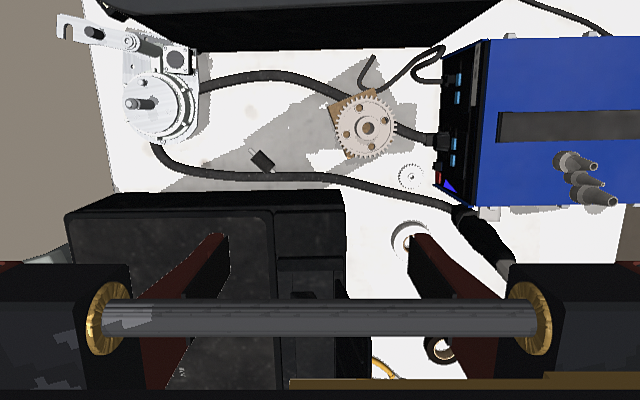

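```bash
python3 - <<'E'
from h import *
z=np.load("w1.npz"); f=z["frame"]
a=cv2.resize(f[85:165,325:405],(480,480),interpolation=cv2.INTER_CUBIC)
b=cv2.resize(f[5:150,55:215],(529,480),interpolation=cv2.INTER_CUBIC)
cv2.imwrite("pics/z1.png",cv2.resize(np.hstack([a,b]),(800,381)))
E
```

```text
(no output)
```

View pics/z1.png

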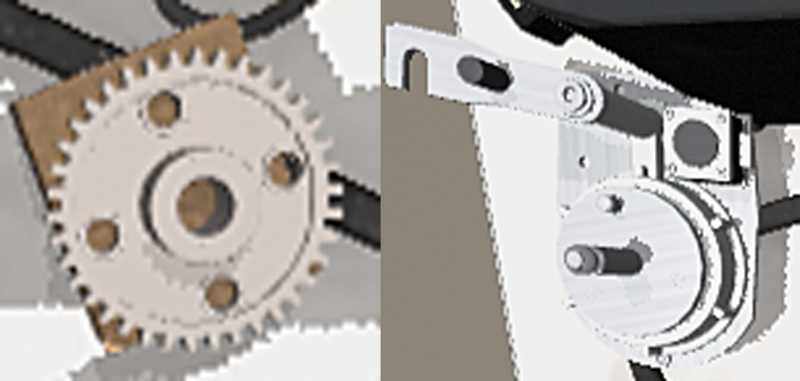

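```bash
cat >> h.py <<'E'
def ray(im,u,v,z):
    d=im["pose"][:3,:3]@np.linalg.solve(im["K"],[u,v,1]); o=im["pose"][:3,3]
    return (o+d*(z-o[2])/d[2])
E
python3 - <<'E'
from h import *
im=np.load("w1.npz")
L=lambda x,y,z: ray(im,325+x/4.757-.4,85+y/4.757-.4,z)[:2]
Q=lambda x,y,z: ray(im,55+(x-380.6)/2.62-.3,5+y/2.62-.3,z)[:2]
h=np.array([L(*p,59) for p in((163,108),(285,168),(222,293),(103,235))])
print("gear",h.mean(0),"bore",L(205,207,84),np.linalg.norm(h-h.mean(0),axis=1),[np.degrees(np.arctan2(*(p-h.mean(0))[::-1])) for p in h])
s,p,pv,k=Q(575,258,120),Q(608,203,81),Q(574,97,121),Q(470,68,130)
for n,a,r in(("shaft",s,s),("pin",p,s),("pivot",pv,s),("knob",k,pv)): print(n,a.round(1),np.linalg.norm(a-r),np.degrees(np.arctan2(*(a-r)[::-1])))
# hub top, disc from depth
c=cloud(im); 
m=np.abs(c[...,2]-84)<3; m&=np.linalg.norm(c[...,:2]-[661,212],axis=-1)<25; q=c[m]; print(len(q),(q.min(0)+q.max(0))/2,q.min(0),q.max(0))
m=np.abs(c[...,2]-72)<3; m&=np.linalg.norm(c[...,:2]-s,axis=-1)<45; q=c[m]; 
(e,r)=cv2.minEnclosingCircle(q[:,:2].astype(np.float32)); print(len(q),e,r,np.median(q[:,2]))
E
```

```text
gear [660.12889779 213.01174622] bore [659.77213843 212.76126281] [25.0866771  25.04428078 25.04500964 24.87591171] [np.float64(93.63468658478915), np.float64(3.6860042958809522), np.float64(-86.75066561492967), np.float64(-176.21637237830214)]
shaft [420.1 311.1] 0.0 0.0
pin [424.3 335.1] 24.297270849031776 80.06914487317002
pivot [444.6 366.2] 60.26636241127622 66.00625048505341
knob [415.2 383.5] 34.131408867333235 149.46750951475232
346 [659.95256993 212.64395039  83.60823796] [645.95433965 198.99162873  81.03545737] [673.9508002  226.29627205  86.18101855]
2180 (419.3674011230469, 310.7422180175781) 33.252803802490234 72.0430074029261
```

```bash
python3 - <<'E'
from h import *
im=np.load("w1.npz"); c=cloud(im)
for u,v in((495,60),(495,100),(495,180),(450,60),(450,120),(450,170),(550,100)): print(u,v,c[v,u].round())
plan([590,180,345],1.2838,[650,208.9,175],1.2838)
print();plan([650,208.9,175],1.2838,[660,212.8,105],1.2838)
E
```

```text
495 60 [790. 245. 135.]
495 100 [784. 208. 135.]
495 180 [771. 126. 135.]
450 60 [781. 261.  45.]
450 120 [763. 192.  58.]
450 170 [747. 133.  70.]
550 100 [838. 192. 134.]
[[[8.9, 9.9, 34.0], [0, 0, -0.0]], [[17.9, 19.7, 68.0], [0, 0, -0.0]], [[26.8, 29.6, 102.0], [0, 0, -0.0]], [[35.8, 39.5, 136.0], [0, 0, -0.0]], [[44.7, 49.4, 170.0], [0, 0, -0.0]]]

[[[3.3, 4.2, 35.0], [0, 0, -0.0]], [[6.6, 8.5, 70.0], [0, 0, -0.0]]]
```

Call:
servo_tool(
  deltas=[
    [[8.9,9.9,34],[0,0,0]],
    [[17.9,19.7,68],[0,0,0]],
    [[26.8,29.6,102],[0,0,0]],
    [[35.8,39.5,136],[0,0,0]],
    [[44.7,49.4,170],[0,0,0]],
  ],
)

```text
t: 3.65
ee_pos: [650.1, 207.4, 174.1]
orientation: [2.518, 1.878, 0.0]
ft_force: [0.3, -0.1, 0.1]
width: 87.9
grasp_force: 0.0
```

Call:
servo_tool(
  deltas=[
    [[3.3,4.2,25],[0,0,0]],
    [[6.6,8.5,50],[0,0,0]],
    [[6.6,8.5,70],[0,0,0]],
    [[6.6,8.5,70],[0,0,0]],
    [[6.6,8.5,70],[0,0,0]],
  ],
)

```text
t: 4.07
ee_pos: [659.2, 211.3, 104.5]
orientation: [-2.517, -1.878, 0.004]
ft_force: [0.3, 0.1, 0.3]
width: 87.8
grasp_force: 0.0
```

```bash
python3 - <<'E'
from h import *
o=ctrl.get_obs(); print(o["t"],o["ee_pos"],yaw(o),o["ft_force"])
im=get_image("wrist"); c=cloud(im)
cv2.imwrite("pics/w2.png",im["frame"])
m=np.abs(c[...,2]-84)<2.5; m&=np.linalg.norm(c[...,:2]-[660,212.8],axis=-1)<20; q=c[m]; print(len(q),(q.min(0)+q.max(0))/2,np.ptp(q,axis=0))
print(o["qpos"])
E
```

```text
4.0667 [659.15128816 211.34003172 104.47984808] 1.2821980300210576 [0.34756422 0.05811076 0.25709565]
1501 [660.10548017 212.88774455  83.79216168] [27.70047403 28.03425934  4.55409844]
[ 2.93145984e-01  6.55387585e-01  1.53509419e+00 -1.89135941e-04
  9.53749278e-01  5.81855597e-01]
```

View pics/w2.png

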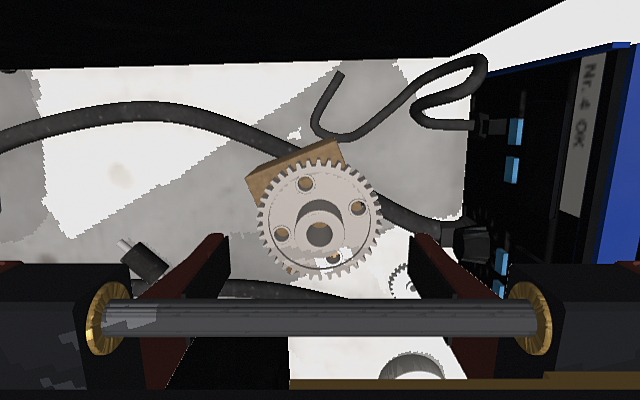

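Call:
servo_tool(
  deltas=[
    [[1.7,0.5,20],[0,0,0]],
    [[1.7,0.5,33],[0,0,0]],
    [[1.7,0.5,40],[0,0,0]],
    [[1.7,0.5,40],[0,0,0]],
    [[1.7,0.5,40],[0,0,0]],
  ],
)

```text
t: 4.53
ee_pos: [661.0, 214.3, 65.3]
orientation: [-2.516, -1.881, 0.0]
ft_force: [0.7, 0.2, 0.3]
width: 87.7
grasp_force: 0.0
```

Call:
servo_tool(
  deltas=[
    [[0,0,0],[0,0,0]],
    [[0,0,0],[0,0,0]],
    [[0,0,0],[0,0,0]],
    [[0,0,0],[0,0,0]],
    [[0,0,0],[0,0,0]],
  ],
  grip=1,
)

```text
t: 4.95
ee_pos: [661.2, 214.5, 65.3]
orientation: [2.516, 1.881, 0.001]
ft_force: [0.2, 0.6, -0.1]
width: 57.7
grasp_force: 0.0
```

Call:
servo_tool(
  deltas=[
    [[0,0,0],[0,0,0]],
    [[0,0,0],[0,0,0]],
    [[0,0,0],[0,0,0]],
    [[0,0,0],[0,0,0]],
    [[0,0,0],[0,0,0]],
  ],
)

```text
t: 5.37
ee_pos: [661.0, 214.4, 64.9]
orientation: [-2.516, -1.881, 0.0]
ft_force: [0.2, -1.2, 0.3]
width: 26.8
grasp_force: 30.0
```

```bash
python3 - <<'E'
from h import *
o=ctrl.get_obs(); print(o["t"],o["ee_pos"],yaw(o),o["ft_force"],o["width"],o["grasp_force"])
E
```

```text
5.3667 [661.0086486 214.4087424  64.9152129] 1.2837924138993526 [ 0.21821398 -1.1872525   0.26566245] 26.779714414447835 30.00366593711078
```

```bash
python3 - <<'E'
from h import *
p0=[660.9,214.3,64.6]
plan(p0,1.2838,[660.9,214.3,114.6],1.2838,step=25)
print();plan([660.9,214.3,114.6],1.2838,[560,225,225],1.2838)
print();plan([560,225,225],1.2838,[400,225,225],1.0378,step=32)
E
```

```text
[[[0.0, 0.0, -25.0], [0, 0, -0.0]], [[0.0, 0.0, -50.0], [0, 0, -0.0]]]

[[[-4.6, -25.0, -27.6], [0, 0, -0.0]], [[-9.1, -49.9, -55.2], [0, 0, -0.0]], [[-13.7, -74.9, -82.8], [0, 0, -0.0]], [[-18.3, -99.8, -110.4], [0, 0, -0.0]]]

[[[-9.1, -30.7, 0.0], [0, 0, 0.049]], [[-18.1, -61.4, 0.0], [0, 0, 0.098]], [[-27.2, -92.1, 0.0], [0, 0, 0.148]], [[-36.2, -122.8, 0.0], [0, 0, 0.197]], [[-45.3, -153.5, 0.0], [0, 0, 0.246]]]
```

Call:
servo_tool(
  deltas=[
    [[0,0,-10],[0,0,0]],
    [[0,0,-25],[0,0,0]],
    [[0,0,-40],[0,0,0]],
    [[0,0,-50],[0,0,0]],
  ],
)

```text
t: 5.7
ee_pos: [662.2, 214.7, 118.1]
orientation: [2.516, 1.88, 0.004]
ft_force: [0.7, -0.8, -1.5]
width: 27.2
grasp_force: 30.0
```

Call:
servo_tool(
  deltas=[
    [[-4.6,-25,-27.6],[0,0,0]],
    [[-9.1,-50,-55.2],[0,0,0]],
    [[-13.7,-75,-82.8],[0,0,0]],
    [[-18.3,-99.8,-110.4],[0,0,0]],
  ],
)

```text
t: 6.03
ee_pos: [559.1, 225.1, 227.8]
orientation: [2.516, 1.88, 0.002]
ft_force: [1.4, 0.7, -0.4]
width: 27.2
grasp_force: 30.0
```

Call:
servo_tool(
  deltas=[
    [[-9.1,-30.7,0],[0,0,0.049]],
    [[-18.1,-61.4,0],[0,0,0.098]],
    [[-27.2,-92.1,0],[0,0,0.148]],
    [[-36.2,-122.8,0],[0,0,0.197]],
    [[-45.3,-153.5,0],[0,0,0.246]],
  ],
)

```text
t: 6.45
ee_pos: [398.9, 225.1, 226.8]
orientation: [2.73, 1.554, 0.004]
ft_force: [0.6, -0.4, -1.2]
width: 27.2
grasp_force: 30.0
```

Call:
servo_tool(
  deltas=[
    [[0,0,0],[0,0,0]],
    [[0,0,0],[0,0,0]],
    [[0,0,0],[0,0,0]],
  ],
)

```text
t: 6.7
ee_pos: [401.3, 225.7, 226.8]
orientation: [2.727, 1.559, 0.005]
ft_force: [1.0, -0.2, -2.0]
width: 27.0
grasp_force: 30.0
```

```bash
python3 - <<'E'
from h import *
o=ctrl.get_obs(); print(o["t"],o["ee_pos"],yaw(o),o["ft_force"],o["width"])
im=get_image("wrist"); c=cloud(im)
np.savez("w3.npz",**{k:im[k] for k in("frame","depth","K","pose")})
cv2.imwrite("pics/w3.png",im["frame"])
m=np.abs(c[...,2]-72)<3; m&=np.linalg.norm(c[...,:2]-[420,311],axis=-1)<45; q=c[m]
(e,r)=cv2.minEnclosingCircle(q[:,:2].astype(np.float32)); print(len(q),e,r,np.median(q[:,2]))
z0=225-14.5
m=np.abs(c[...,2]-z0-12)<4; m&=np.linalg.norm(c[...,:2]-[400,225],axis=-1)<42; q=c[m]; print(len(q),(q.min(0)+q.max(0))/2,np.ptp(q,axis=0))
E
```

```text
6.7 [401.31224846 225.67037313 226.76807048] 1.0387963563020415 [ 0.98413111 -0.15818314 -1.96346705] 27.036828815532
4402 (419.2747802734375, 311.25262451171875) 32.96397399902344 71.9198887617149
7069 [402.45246932 227.48138373 222.48956564] [73.5091839  69.48379229  7.96909657]
```

View pics/w3.png

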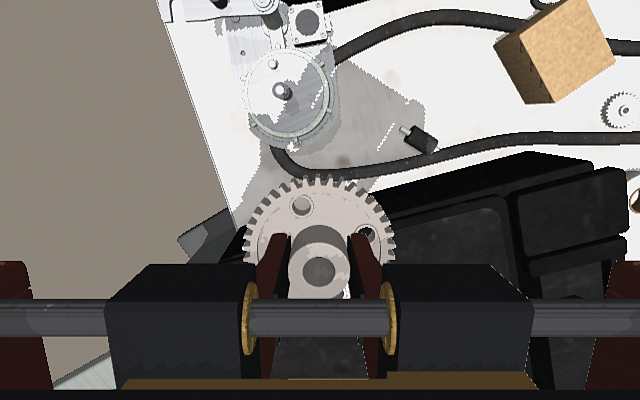

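```bash
python3 - <<'E'
from h import *
im=np.load("w3.npz"); c=cloud(im)
def blob(lo,hi,box):
    m=np.zeros((400,640),bool); u0,v0,u1,v1=box; s=c[v0:v1,u0:u1,2]; m[v0:v1,u0:u1]=(s>lo)&(s<hi); return m
hub=blob(236,256,(285,240,355,300)); q=c[hub]; print("hub",len(q),np.median(q[:,2]),(q.min(0)+q.max(0))/2,np.ptp(q,axis=0))
zh=np.median(q[:,2]); 
web=c[195:215,318:330,2]; print("web",np.nanmedian(web))
G=[]
for b in((285,188,320,222),(352,222,385,250)):
    m=blob(-50,zh-30,b)|np.isnan(c[...,2])&blob(-1e9,1e9,(0,0,0,0)); n,l,st,ce=cv2.connectedComponentsWithStats(m.astype(np.uint8)); 
    i=1+np.argmax(st[1:,4]); print(st[i],ce[i])
    w=ray(im,*ce[i],zh-25)[:2]; G.append(w); print("hole",w)
for n,lo,hi,b in(("shaft",116,124,(262,70,305,115)),("pin",77,86,(258,52,290,82))):
    m=blob(lo,hi,b); q=c[m]; print(n,m.sum(),np.median(q,0),(q.min(0)+q.max(0))/2,np.ptp(q,axis=0))
print("eye hub",ray(im,318.5,271.5,zh),"eye shaft",ray(im,282,91,120),"pin",ray(im,272.5,65,81),"hole",ray(im,302,206,zh-25))
E
```

```text
hub 3096 245.54881291807624 [402.6856858  225.41690316 245.97213286] [36.51003989 33.12783686 19.93842328]
web 220.77816157095674
[293 198  18  15 189] [301.29100529 204.71957672]
hole [405.99889047 248.96977312]
[358 227  15  12 100] [366.36 231.59]
hole [426.92473638 220.48266783]
shaft 196 [419.61785508 310.59647169 118.45879013] [419.45536317 311.00834439 118.60866411] [11.57790073 11.43626791  5.17280918]
pin 62 [422.50901761 335.62662246  80.86413914] [422.32478301 335.79023029  79.65139744] [6.54973369 6.7464107  5.22765283]
eye hub [401.14331486 224.07825062 245.54881292] eye shaft [420.69410054 309.34355715 120.        ] pin [422.65065157 334.48518465  81.        ] hole [405.96266575 248.23536496 220.54881292]
```

Call:
servo_tool(
  deltas=[
    [[28,-9.3,12],[0,0,-0.02]],
    [[56,-18.5,25],[0,0,-0.04]],
    [[75,-24.8,40],[0,0,-0.056]],
    [[84.2,-27.8,50],[0,0,-0.056]],
    [[84.2,-27.8,60],[0,0,-0.056]],
  ],
)

```text
t: 7.17
ee_pos: [420.3, 313.3, 164.5]
orientation: [-2.683, -1.635, -0.001]
ft_force: [-0.0, 0.2, -1.2]
width: 27.1
grasp_force: 30.0
```

Call:
servo_tool(
  deltas=[
    [[0,0,8],[0,0,0]],
    [[0,0,16],[0,0,0]],
    [[0,0,20],[0,0,0]],
    [[0,0,20],[0,0,0]],
    [[0,0,20],[0,0,0]],
  ],
)

```text
t: 7.58
ee_pos: [419.0, 311.2, 145.6]
orientation: [2.684, 1.633, -0.0]
ft_force: [-0.2, 0.8, -0.9]
width: 27.2
grasp_force: 30.0
```

Call:
servo_tool(
  deltas=[
    [[0,0,0],[0,0,0]],
    [[0,0,0],[0,0,0]],
    [[0,0,0],[0,0,0]],
  ],
)

```text
t: 7.83
ee_pos: [419.3, 311.8, 146.0]
orientation: [-2.683, -1.634, -0.002]
ft_force: [-0.7, 0.3, -0.5]
width: 27.3
grasp_force: 30.0
```

```bash
python3 - <<'E'
from h import *
o=ctrl.get_obs(); print(o["t"],o["ee_pos"],yaw(o),o["ft_force"],o["moment"],o["width"])
im=get_image("wrist"); c=cloud(im)
np.savez("w4.npz",**{k:im[k] for k in("frame","depth","K","pose")})
a=cv2.resize(im["frame"][120:330,210:430],(440,420),interpolation=cv2.INTER_CUBIC)
s=get_image("scene"); t=get_image("side")
b=cv2.resize(s["frame"][110:190,250:330],(360,210)); d=cv2.resize(t["frame"][140:220,240:320],(360,210))
cv2.imwrite("pics/w4.png",np.hstack([a,np.vstack([b,d])]))
E
```

```text
7.8333 [419.27424023 311.83659289 145.95321721] 1.0936387088498425 [-0.67499457  0.27239751 -0.49637905] [-0.03745593 -0.03039641 -0.00472477] 27.33073093091163
```

View pics/w4.png

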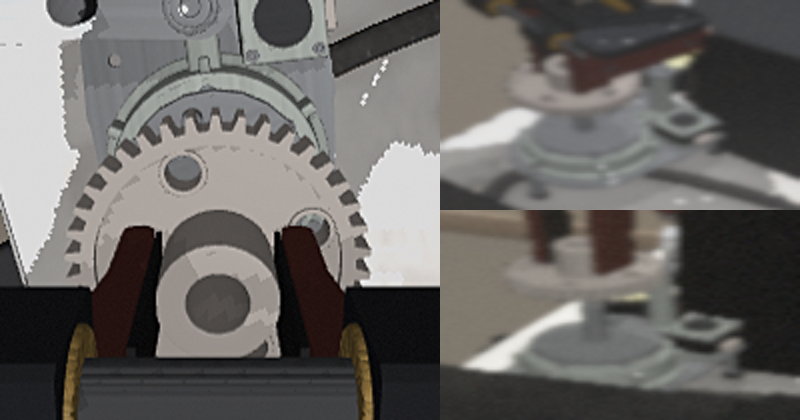

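Call:
servo_tool(
  deltas=[
    [[0,0,3],[0,0,0]],
    [[0,0,6],[0,0,0]],
    [[0,0,8],[0,0,0]],
    [[0,0,9],[0,0,0]],
    [[0,0,10],[0,0,0]],
  ],
)

```text
t: 8.4
ee_pos: [418.8, 311.7, 135.0]
orientation: [2.683, 1.634, -0.001]
ft_force: [-0.1, -0.7, -1.5]
width: 27.0
grasp_force: 30.0
```

Call:
servo_tool(
  deltas=[
    [[0,0,0.5],[0,0,0]],
    [[0,0,1],[0,0,0]],
    [[0,0,1.5],[0,0,0]],
    [[0,0,2],[0,0,0]],
    [[0,0,2],[0,0,0]],
  ],
)

```text
t: 8.82
ee_pos: [418.9, 311.7, 133.3]
orientation: [-2.683, -1.634, 0.0]
ft_force: [-0.1, -0.3, -1.0]
width: 27.2
grasp_force: 30.0
```

Call:
servo_tool(
  deltas=[
    [[0,0,0.5],[0,0,0]],
    [[0,0,1],[0,0,0]],
    [[0,0,1.5],[0,0,0]],
    [[0,0,2],[0,0,0]],
    [[0,0,2],[0,0,0]],
  ],
)

```text
t: 9.23
ee_pos: [418.9, 311.7, 131.3]
orientation: [2.683, 1.634, -0.0]
ft_force: [-0.1, -0.0, -1.8]
width: 27.3
grasp_force: 30.0
```

Call:
servo_tool(
  deltas=[
    [[0,0,0.5],[0,0,0]],
    [[0,0,1],[0,0,0]],
    [[0,0,1.5],[0,0,0]],
    [[0,0,2],[0,0,0]],
    [[0,0,2.5],[0,0,0]],
  ],
)

```text
t: 9.65
ee_pos: [419.1, 311.9, 128.9]
orientation: [-2.683, -1.634, -0.001]
ft_force: [0.3, 1.0, -0.8]
width: 27.3
grasp_force: 30.0
```

Call:
servo_tool(
  deltas=[
    [[0,0,0.5],[0,0,0]],
    [[0,0,1],[0,0,0]],
    [[0,0,1.5],[0,0,0]],
    [[0,0,2],[0,0,0]],
    [[0,0,2.5],[0,0,0]],
  ],
)

```text
t: 10.07
ee_pos: [419.1, 311.9, 126.4]
orientation: [-2.683, -1.634, -0.001]
ft_force: [-0.1, 1.2, -1.3]
width: 27.6
grasp_force: 30.0
```

Call:
servo_tool(
  deltas=[
    [[0,0,2],[0,0,0]],
    [[0,0,4],[0,0,0]],
    [[0,0,6],[0,0,0]],
    [[0,0,8],[0,0,0]],
    [[0,0,10],[0,0,0]],
  ],
)

```text
t: 10.48
ee_pos: [419.1, 311.9, 116.2]
orientation: [-2.683, -1.634, -0.001]
ft_force: [0.9, 1.9, 0.6]
width: 27.2
grasp_force: 30.0
```

Call:
servo_tool(
  deltas=[
    [[0,0,2],[0,0,0]],
    [[0,0,4],[0,0,0]],
    [[0,0,6],[0,0,0]],
    [[0,0,8],[0,0,0]],
    [[0,0,10],[0,0,0]],
  ],
)

```text
t: 10.9
ee_pos: [419.2, 311.9, 106.3]
orientation: [-2.683, -1.634, -0.001]
ft_force: [1.3, 2.8, 0.3]
width: 27.7
grasp_force: 30.0
```

Call:
servo_tool(
  deltas=[
    [[0.5,0,1.5],[0,0,0]],
    [[0.7,0,3],[0,0,0]],
    [[0.7,0,4.5],[0,0,0]],
    [[0.7,0,6],[0,0,0]],
    [[0.7,0,7],[0,0,0]],
  ],
)

```text
t: 11.32
ee_pos: [419.0, 312.2, 99.1]
orientation: [2.683, 1.634, -0.001]
ft_force: [0.8, 1.1, -0.2]
width: 26.9
grasp_force: 30.0
```

Call:
servo_tool(
  deltas=[
    [[0,0,0.5],[0,0,0]],
    [[0,0,1],[0,0,0]],
    [[0,0,1.5],[0,0,0]],
    [[0,0,2],[0,0,0]],
    [[0,0,2],[0,0,0]],
  ],
)

```text
t: 11.73
ee_pos: [419.1, 312.2, 97.2]
orientation: [2.683, 1.634, -0.001]
ft_force: [0.4, 0.5, -1.7]
width: 27.2
grasp_force: 30.0
```

Now feel for the pin in 0.3 mm steps.

Call:
servo_tool(
  deltas=[
    [[0,0,0.3],[0,0,0]],
    [[0,0,0.6],[0,0,0]],
    [[0,0,0.9],[0,0,0]],
    [[0,0,1.2],[0,0,0]],
    [[0,0,1.2],[0,0,0]],
  ],
)

```text
t: 12.15
ee_pos: [419.1, 312.2, 96.1]
orientation: [2.683, 1.634, -0.001]
ft_force: [-0.4, 0.4, -1.3]
width: 27.5
grasp_force: 30.0
```

Call:
servo_tool(
  deltas=[
    [[0,0,0.2],[0,0,0]],
    [[0,0,0.4],[0,0,0]],
    [[0,0,0.6],[0,0,0]],
    [[0,0,0.8],[0,0,0]],
    [[0,0,0.8],[0,0,0]],
  ],
)

```text
t: 12.57
ee_pos: [419.2, 312.4, 95.3]
orientation: [-2.683, -1.634, 0.0]
ft_force: [0.3, -0.2, -0.9]
width: 27.3
grasp_force: 30.0
```

Call:
servo_tool(
  deltas=[
    [[0,0,0.2],[0,0,0]],
    [[0,0,0.4],[0,0,0]],
    [[0,0,0.6],[0,0,0]],
    [[0,0,0.8],[0,0,0]],
    [[0,0,0.8],[0,0,0]],
  ],
)

```text
t: 12.98
ee_pos: [419.3, 312.4, 94.5]
orientation: [-2.683, -1.634, 0.0]
ft_force: [0.8, 0.0, -1.9]
width: 26.8
grasp_force: 30.0
```

Call:
servo_tool(
  deltas=[
    [[0,0,0.2],[0,0,0]],
    [[0,0,0.4],[0,0,0]],
    [[0,0,0.6],[0,0,0]],
    [[0,0,0.8],[0,0,0]],
    [[0,0,0.8],[0,0,0]],
  ],
)

```text
t: 13.4
ee_pos: [419.2, 312.4, 93.7]
orientation: [-2.683, -1.634, 0.0]
ft_force: [0.8, 0.3, -1.9]
width: 27.1
grasp_force: 30.0
```

Call:
servo_tool(
  deltas=[
    [[0,0,0.4],[0,0,0]],
    [[0,0,0.8],[0,0,0]],
    [[0,0,1.2],[0,0,0]],
    [[0,0,1.6],[0,0,0]],
    [[0,0,2],[0,0,0]],
  ],
)

```text
t: 13.82
ee_pos: [419.3, 312.4, 91.7]
orientation: [2.683, 1.634, -0.0]
ft_force: [0.7, 0.8, -0.9]
width: 27.0
grasp_force: 30.0
```

Call:
servo_tool(
  deltas=[
    [[0,0,0.3],[0,0,0]],
    [[0,0,0.6],[0,0,0]],
    [[0,0,0.9],[0,0,0]],
    [[0,0,1.2],[0,0,0]],
    [[0,0,1.5],[0,0,0]],
  ],
)

```text
t: 14.23
ee_pos: [419.3, 312.4, 90.2]
orientation: [2.683, 1.634, -0.0]
ft_force: [-0.3, 0.2, -2.2]
width: 27.3
grasp_force: 30.0
```

Call:
servo_tool(
  deltas=[
    [[0,0,0.3],[0,0,0]],
    [[0,0,0.6],[0,0,0]],
    [[0,0,0.9],[0,0,0]],
    [[0,0,1.2],[0,0,0]],
    [[0,0,1.5],[0,0,0]],
  ],
)

```text
t: 14.65
ee_pos: [419.3, 312.4, 88.7]
orientation: [-2.683, -1.634, 0.0]
ft_force: [-0.1, 0.0, -1.9]
width: 26.9
grasp_force: 30.0
```

Call:
servo_tool(
  deltas=[
    [[0,0,0.2],[0,0,0]],
    [[0,0,0.4],[0,0,0]],
    [[0,0,0.6],[0,0,0]],
    [[0,0,0.8],[0,0,0]],
    [[0,0,0.8],[0,0,0]],
  ],
)

```text
t: 15.07
ee_pos: [419.3, 312.4, 88.0]
orientation: [-2.683, -1.634, 0.0]
ft_force: [-0.9, -0.2, -1.1]
width: 27.0
grasp_force: 30.0
```

Call:
servo_tool(
  deltas=[
    [[0,0,0.1],[0,0,0]],
    [[0,0,0.2],[0,0,0]],
    [[0,0,0.3],[0,0,0]],
    [[0,0,0.4],[0,0,0]],
    [[0,0,0.5],[0,0,0]],
  ],
)

```text
t: 15.48
ee_pos: [419.3, 312.4, 87.5]
orientation: [-2.683, -1.634, -0.0]
ft_force: [-0.5, -0.9, -1.8]
width: 27.1
grasp_force: 30.0
```

Call:
servo_tool(
  deltas=[
    [[0,0,0.1],[0,0,0]],
    [[0,0,0.2],[0,0,0]],
    [[0,0,0.3],[0,0,0]],
    [[0,0,0.4],[0,0,0]],
    [[0,0,0.5],[0,0,0]],
  ],
)

```text
t: 15.9
ee_pos: [419.3, 312.4, 87.0]
orientation: [-2.683, -1.634, -0.0]
ft_force: [0.6, 0.5, -2.2]
width: 27.6
grasp_force: 30.0
```

Call:
servo_tool(
  deltas=[
    [[0,0,0.1],[0,0,0]],
    [[0,0,0.2],[0,0,0]],
    [[0,0,0.3],[0,0,0]],
    [[0,0,0.4],[0,0,0]],
    [[0,0,0.4],[0,0,0]],
  ],
)

```text
t: 16.32
ee_pos: [419.3, 312.4, 86.8]
orientation: [-2.683, -1.634, -0.0]
ft_force: [-1.5, -0.7, 4.7]
width: 27.1
grasp_force: 30.0
```

Call:
servo_tool(
  deltas=[
    [[0,0,0.1],[0,0,0]],
    [[0,0,0.2],[0,0,0]],
    [[0,0,0.3],[0,0,0]],
    [[0,0,0.3],[0,0,0]],
  ],
)

```text
t: 16.65
ee_pos: [419.3, 312.4, 86.8]
orientation: [-2.683, -1.634, -0.0]
ft_force: [-2.9, -1.8, 8.0]
width: 26.9
grasp_force: 30.0
```

Call:
servo_tool(
  deltas=[
    [[0,0,0],[0,0,0]],
    [[0,0,0],[0,0,0]],
    [[0,0,0],[0,0,0]],
    [[0,0,0],[0,0,0]],
    [[0,0,0],[0,0,0]],
  ],
  grip=-0.14,
)

```text
t: 17.07
ee_pos: [419.3, 312.4, 86.1]
orientation: [-2.683, -1.634, 0.0]
ft_force: [0.6, -0.0, 0.3]
width: 49.7
grasp_force: 0.0
```

Call:
servo_tool(
  deltas=[
    [[0,0,-5],[0,0,0]],
    [[0,0,-15],[0,0,0]],
    [[0,0,-35],[0,0,0]],
    [[0,0,-60],[0,0,0]],
    [[0,0,-85],[0,0,0]],
  ],
)

```text
t: 17.48
ee_pos: [419.0, 312.2, 172.7]
orientation: [2.683, 1.634, -0.001]
ft_force: [-0.5, -0.2, -1.0]
width: 50.4
grasp_force: 0.0
```

Call:
servo_tool(
  deltas=[
    [[-18,0,-5],[0,0,0]],
    [[-36,0,-10],[0,0,0]],
    [[-50,0,-15],[0,0,0]],
    [[-50,0,-15],[0,0,0]],
    [[-50,0,-15],[0,0,0]],
  ],
)

```text
t: 17.9
ee_pos: [396.7, 268.1, 187.4]
orientation: [-2.684, -1.633, -0.003]
ft_force: [-0.1, -0.9, 0.1]
width: 50.0
grasp_force: 0.0
```

```bash
python3 - <<'E'
from h import *
o=ctrl.get_obs(); print(o["t"],o["ee_pos"],yaw(o),o["ft_force"],o["width"])
im=get_image("wrist"); c=cloud(im)
np.savez("w5.npz",**{k:im[k] for k in("frame","depth","K","pose")})
cv2.imwrite("pics/w5.png",im["frame"])
for n,lo,hi,p,r in(("hub",103,110,(419.5,311),17),("rim",80,88,(419.5,311),40),("shaft",113,123,(419.5,311),10),("pivottop",117,130,(445,367),9),("knobtop",125,135,(419,383),15),("plate",109,116,(419,383),60)):
    m=(c[...,2]>lo)&(c[...,2]<hi)&(np.linalg.norm(c[...,:2]-p,axis=-1)<r); q=c[m]
    if len(q): print(n,len(q),np.median(q,0).round(1),((q.min(0)+q.max(0))/2).round(1),np.ptp(q,axis=0).round(1))
E
```

```text
17.9 [396.68605319 268.05653256 187.35353247] 1.093070035138318 [-0.13647502 -0.93106422  0.06379143] 50.02606242280291
hub 1017 [419.3 310.9 105.8] [418.9 310.6 105.6] [27.7 27.5  5. ]
rim 5457 [420.5 313.9  81.7] [418.9 310.5  83.9] [75.9 76.3  7.9]
shaft 263 [419.6 311.4 118.3] [419.4 311.3 118. ] [11.4 11.5  6.5]
pivottop 7 [439.1 367.4 117.2] [441.6 368.9 117.2] [8.3 6.8 0.2]
knobtop 281 [414.8 382.8 129.7] [414.8 383.2 128.5] [ 9.7 10.1  6.4]
plate 4241 [409.8 383.8 112. ] [424.5 386.3 112.5] [105.  54.   7.]
```

View pics/w5.png

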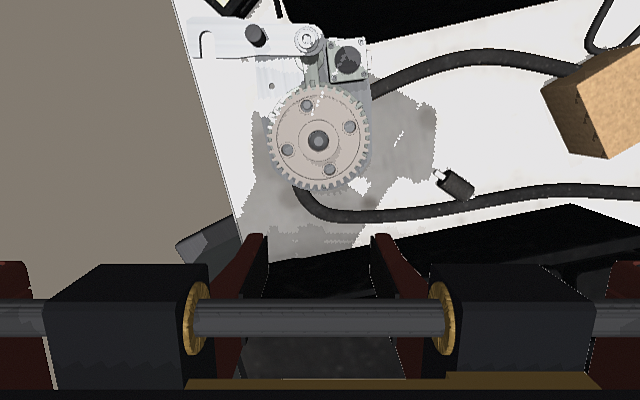

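```bash
python3 - <<'E'
from h import *
im=np.load("w5.npz"); c=cloud(im)
print(c[36:44:2,304:314:3].round(1).tolist())
for z in(114,117,121): print(ray(im,308,40,z))
E
```

```text
[[[440.9, 371.4, 113.8], [442.4, 370.3, 115.0], [444.0, 369.3, 115.8], [445.7, 368.6, 115.3]], [[440.4, 370.5, 113.5], [441.9, 369.4, 114.4], [443.7, 368.9, 112.5], [445.0, 367.3, 116.9]], [[439.8, 369.5, 113.3], [441.5, 368.5, 113.7], [443.1, 367.8, 113.2], [444.6, 366.6, 115.2]], [[439.3, 368.4, 113.5], [441.0, 367.8, 112.4], [442.4, 366.1, 117.0], [444.1, 365.5, 115.7]]]
[441.9818746  368.21904426 114.        ]
[441.79751567 367.68389668 117.        ]
[441.55170376 366.97036657 121.        ]
```

```bash
python3 - <<'E'
from h import *
o=ctrl.get_obs(); p=o["ee_pos"]; print(p,yaw(o))
plan(p,1.0938,[415,383,165],2.6616,da=.112)
E
```

```text
[396.96352127 268.42715731 187.02817713] 1.0933411951235388
[[[7.9, -2.6, 1.6], [0, 0, -0.112]], [[15.7, -5.2, 3.1], [0, 0, -0.224]], [[23.6, -7.8, 4.7], [0, 0, -0.336]], [[31.4, -10.5, 6.3], [0, 0, -0.448]], [[39.3, -13.1, 7.9], [0, 0, -0.56]]]
[[[8.0, 2.0, 1.6], [0, 0, -0.112]], [[16.1, 3.9, 3.1], [0, 0, -0.224]], [[24.1, 5.9, 4.7], [0, 0, -0.336]], [[32.2, 7.8, 6.3], [0, 0, -0.448]], [[40.2, 9.8, 7.9], [0, 0, -0.56]]]
[[[5.8, 5.9, 1.6], [0, 0, -0.112]], [[11.6, 11.9, 3.1], [0, 0, -0.224]], [[17.3, 17.8, 4.7], [0, 0, -0.336]], [[23.1, 23.7, 6.3], [0, 0, -0.448]]]
```

Call:
servo_tool(
  deltas=[
    [[7.9,-2.6,1.6],[0,0,-0.112]],
    [[15.7,-5.2,3.1],[0,0,-0.224]],
    [[23.6,-7.8,4.7],[0,0,-0.336]],
    [[31.4,-10.5,6.3],[0,0,-0.448]],
    [[39.3,-13.1,7.9],[0,0,-0.56]],
  ],
  grip=0.23,
)

```text
t: 18.37
ee_pos: [403.2, 310.2, 178.1]
orientation: [-2.12, -2.318, -0.0]
ft_force: [1.2, -0.8, -0.1]
width: 34.2
grasp_force: 0.0
```

Call:
servo_tool(
  deltas=[
    [[8.0,2.0,1.6],[0,0,-0.112]],
    [[16.1,3.9,3.1],[0,0,-0.224]],
    [[24.1,5.9,4.7],[0,0,-0.336]],
    [[32.2,7.8,6.3],[0,0,-0.448]],
    [[40.2,9.8,7.9],[0,0,-0.56]],
  ],
)

```text
t: 18.78
ee_pos: [409.5, 351.1, 170.0]
orientation: [-1.397, -2.814, 0.0]
ft_force: [-0.3, -0.1, -0.4]
width: 33.6
grasp_force: 0.0
```

Call:
servo_tool(
  deltas=[
    [[5.8,5.9,1.6],[0,0,-0.112]],
    [[11.6,11.9,3.1],[0,0,-0.224]],
    [[17.3,17.8,4.7],[0,0,-0.336]],
    [[23.1,23.7,6.3],[0,0,-0.448]],
  ],
)

```text
t: 19.12
ee_pos: [414.6, 383.8, 163.7]
orientation: [-0.737, -3.054, -0.0]
ft_force: [-0.6, 0.4, 0.7]
width: 33.9
grasp_force: 0.0
```

Call:
servo_tool(
  deltas=[
    [[0,0,0],[0,0,0]],
    [[0,0,0],[0,0,0]],
    [[0,0,0],[0,0,0]],
  ],
)

```text
t: 19.37
ee_pos: [414.2, 382.5, 163.9]
orientation: [-0.751, -3.05, 0.001]
ft_force: [0.7, -0.0, -0.1]
width: 33.7
grasp_force: 0.0
```

```bash
python3 - <<'E'
from h import *
o=ctrl.get_obs(); print(o["t"],o["ee_pos"],yaw(o),o["ft_force"],o["width"],o["qpos"].round(2))
im=get_image("wrist"); c=cloud(im)
np.savez("w6.npz",**{k:im[k] for k in("frame","depth","K","pose")})
cv2.imwrite("pics/w6.png",im["frame"])
for n,lo,hi,p,r in(("shaft",113,123,(419.5,311),10),("knobtop",124,135,(415,383),15),("piv",114,124,(442,368),10)):
    m=(c[...,2]>lo)&(c[...,2]<hi)&(np.linalg.norm(c[...,:2]-p,axis=-1)<r); q=c[m]
    if len(q): print(n,len(q),np.median(q,0).round(1),((q.min(0)+q.max(0))/2).round(1),np.ptp(q,axis=0).round(1),np.argwhere(m).mean(0))
E
```

```text
19.3667 [414.16352396 382.49967346 163.86922385] 2.658951219996633 [ 0.66052727 -0.02005704 -0.09691628] 33.67976296926763 [ 0.72  0.41  1.81 -0.    0.92 -0.36]
knobtop 244 [413.9 383.8 129.6] [414.5 383.4 127.6] [9.9 9.8 7.1] [229.45901639 322.51639344]
piv 237 [440.8 369.4 115.2] [440.9 369.3 115.6] [13.9 14.4  3.1] [267.24894515 321.62447257]
```

Call:
servo_tool(
  deltas=[
    [[0,0.9,15],[0,0,0]],
    [[0,0.9,30],[0,0,0]],
    [[0,0.9,40],[0,0,0]],
    [[0,0.9,44],[0,0,0]],
    [[0,0.9,44],[0,0,0]],
  ],
)

```text
t: 19.83
ee_pos: [414.2, 382.6, 119.3]
orientation: [-0.748, -3.05, 0.003]
ft_force: [-0.1, 0.4, 0.2]
width: 33.6
grasp_force: 0.0
```

Call:
servo_tool(
  deltas=[
    [[0,0,0],[0,0,0]],
    [[0,0,0],[0,0,0]],
    [[0,0,0],[0,0,0]],
    [[0,0,0],[0,0,0]],
    [[0,0,0],[0,0,0]],
  ],
  grip=1,
)

```text
t: 20.25
ee_pos: [415.0, 383.8, 120.8]
orientation: [0.746, 3.051, 0.002]
ft_force: [0.9, 1.1, 0.8]
width: 7.2
grasp_force: 30.0
```

```bash
python3 - <<'E'
from h import *
o=ctrl.get_obs(); print(o["ee_pos"],yaw(o),o["ft_force"],o["width"])
# arc in tool frame: tool x radial outward, rows 0.1 rad
p=np.array([441,369.2]); k=np.array(o["ee_pos"][:2]); d=k-p; a=yaw(o); print(np.linalg.norm(d),np.degrees(np.arctan2(d[1],d[0])))
for j in range(1,6):
    t=.1*j; print([[round(30*(np.cos(t)-1),1), round(-30*np.sin(t),1),0],[0,0,-t]])
E
```

```text
[415.04521401 383.75061641 120.79060221] 2.6616776973984595 [0.89887733 1.05342257 0.83767581] 7.23298550904641
29.755190369772222 150.72439957677724
[[np.float64(-0.1), np.float64(-3.0), 0], [0, 0, -0.1]]
[[np.float64(-0.6), np.float64(-6.0), 0], [0, 0, -0.2]]
[[np.float64(-1.3), np.float64(-8.9), 0], [0, 0, -0.30000000000000004]]
[[np.float64(-2.4), np.float64(-11.7), 0], [0, 0, -0.4]]
[[np.float64(-3.7), np.float64(-14.4), 0], [0, 0, -0.5]]
```

Call:
servo_tool(
  deltas=[
    [[-0.1,-3,0],[0,0,-0.1]],
    [[-0.6,-6,0],[0,0,-0.2]],
    [[-1.3,-8.9,0],[0,0,-0.3]],
    [[-2.4,-11.7,0],[0,0,-0.4]],
    [[-3.7,-14.4,0],[0,0,-0.5]],
  ],
)

```text
t: 20.67
ee_pos: [412.0, 369.7, 120.8]
orientation: [-0.039, 3.14, 0.003]
ft_force: [1.9, 3.5, -0.3]
width: 7.4
grasp_force: 30.0
```

Call:
servo_tool(
  deltas=[
    [[-0.1,-3,0],[0,0,-0.1]],
    [[-0.6,-6,0],[0,0,-0.2]],
    [[-1.3,-8.9,0],[0,0,-0.3]],
    [[-2.4,-11.7,0],[0,0,-0.4]],
    [[-3.7,-14.4,0],[0,0,-0.5]],
  ],
)

```text
t: 21.08
ee_pos: [416.1, 355.6, 120.8]
orientation: [-0.815, 3.032, 0.003]
ft_force: [-0.0, 4.9, -1.0]
width: 7.6
grasp_force: 30.0
```

```bash
python3 - <<'E'
from h import *
o=ctrl.get_obs(); print(o["ee_pos"],yaw(o),o["ft_force"],o["moment"],o["width"],o["grasp_force"])
d=np.array(o["ee_pos"][:2])-[441,369.2]; print(np.linalg.norm(d),np.degrees(np.arctan2(d[1],d[0])))
E
```

```text
[416.06841424 355.58167793 120.82388476] -2.6165868406924804 [-0.0443943   4.87458653 -1.04130657] [ 0.85869802 -0.18236808  0.03477829] 7.558690776747879 30.00002145767212
28.40849633804684 -151.35541175596143
```

Call:
servo_tool(
  deltas=[
    [[0,-3,0],[0,0,-0.1]],
    [[-0.4,-6,0],[0,0,-0.2]],
    [[-1.0,-8.9,0],[0,0,-0.3]],
    [[-2.0,-11.7,0],[0,0,-0.4]],
    [[-3.2,-14.4,0],[0,0,-0.5]],
  ],
)

```text
t: 21.5
ee_pos: [426.4, 345.2, 120.9]
orientation: [-1.538, 2.735, 0.003]
ft_force: [1.8, 6.9, -3.2]
width: 7.7
grasp_force: 30.0
```

Call:
servo_tool(
  deltas=[
    [[0,-1,0],[0,0,-0.04]],
    [[0,-2,0],[0,0,-0.08]],
    [[-0.2,-3,0],[0,0,-0.12]],
    [[-0.4,-4,0],[0,0,-0.14]],
  ],
)

```text
t: 21.83
ee_pos: [429.8, 343.5, 120.8]
orientation: [-1.722, 2.623, 0.002]
ft_force: [-0.7, 5.7, -0.8]
width: 7.7
grasp_force: 30.0
```

```bash
python3 - <<'E'
from h import *
o=ctrl.get_obs(); print(o["ee_pos"],yaw(o),o["ft_force"],o["moment"],o["width"],o["grasp_force"])
d=np.array(o["ee_pos"][:2])-[441,369.2]; print(np.linalg.norm(d),np.degrees(np.arctan2(d[1],d[0])))
E
```

```text
[429.84194002 343.52048603 120.81966079] -1.9797850899696547 [-0.65999362  5.68796737 -0.84562274] [ 1.28771744 -0.01623859 -0.04387911] 7.7262015950690195 29.99977022409439
27.998923911562162 -113.48553027518287
```

Call:
servo_tool(
  deltas=[
    [[-0.2,-0.4,0],[0,0,0]],
    [[-0.3,-0.8,0],[0,0,0]],
    [[-0.3,-1.2,0],[0,0,0]],
    [[-0.3,-1.2,0],[0,0,0]],
  ],
)

```text
t: 22.17
ee_pos: [430.6, 343.2, 120.8]
orientation: [-1.72, 2.626, 0.003]
ft_force: [-0.6, 5.8, -0.8]
width: 7.7
grasp_force: 30.0
```

Call:
servo_tool(
  deltas=[
    [[0,-0.3,0],[0,0,0]],
    [[0,-0.6,0],[0,0,0]],
    [[0,-0.8,0],[0,0,0]],
    [[0,-0.8,0],[0,0,0]],
  ],
)

```text
t: 22.5
ee_pos: [431.1, 343.0, 120.8]
orientation: [-1.72, 2.626, 0.003]
ft_force: [-3.0, 6.7, -0.2]
width: 7.6
grasp_force: 30.0
```

Call:
servo_tool(
  deltas=[
    [[0,-0.3,0],[0,0,0]],
    [[0,-0.6,0],[0,0,0]],
    [[0,-0.6,0],[0,0,0]],
  ],
)

```text
t: 22.75
ee_pos: [431.2, 343.0, 120.8]
orientation: [-1.72, 2.627, 0.004]
ft_force: [-4.1, 9.1, 0.6]
width: 7.9
grasp_force: 30.0
```

Call:
servo_tool(
  deltas=[
    [[0,-0.4,0],[0,0,0]],
    [[0,-0.8,0],[0,0,0]],
    [[0,-0.8,0],[0,0,0]],
    [[0,-0.8,0],[0,0,0]],
  ],
)

```text
t: 23.08
ee_pos: [431.2, 342.9, 120.8]
orientation: [-1.72, 2.627, 0.005]
ft_force: [-7.4, 11.1, 1.4]
width: 7.6
grasp_force: 30.0
```

Call:
servo_tool(
  deltas=[
    [[0,0,0],[0,0,0]],
    [[0,0,0],[0,0,0]],
    [[0,0,0],[0,0,0]],
  ],
)

```text
t: 23.33
ee_pos: [431.2, 342.9, 120.8]
orientation: [-1.72, 2.627, 0.005]
ft_force: [-6.6, 10.4, 1.2]
width: 7.6
grasp_force: 30.0
```

Call:
servo_tool(
  deltas=[
    [[0,0,0],[0,0,0]],
    [[0,0,0],[0,0,0]],
    [[0,0,0],[0,0,0]],
    [[0,0,0],[0,0,0]],
  ],
  grip=0.45,
)

```text
t: 23.67
ee_pos: [432.2, 340.5, 120.2]
orientation: [1.722, -2.628, 0.0]
ft_force: [-0.3, -0.1, 0.7]
width: 24.0
grasp_force: 0.0
```

Call:
servo_tool(
  deltas=[
    [[0,0,-5],[0,0,0]],
    [[0,0,-18],[0,0,0]],
    [[0,0,-40],[0,0,0]],
    [[0,0,-70],[0,0,0]],
    [[0,0,-100],[0,0,0]],
  ],
)

```text
t: 24.08
ee_pos: [431.7, 340.1, 221.0]
orientation: [1.72, -2.626, 0.0]
ft_force: [0.7, -0.7, 0.8]
width: 24.3
grasp_force: 0.0
```

Call:
servo_tool(
  deltas=[
    [[-20,0,0],[0,0,0]],
    [[-40,0,0],[0,0,0]],
    [[-50,0,0],[0,0,0]],
    [[-50,0,0],[0,0,0]],
    [[-50,0,0],[0,0,0]],
  ],
)

```text
t: 24.5
ee_pos: [451.6, 386.1, 219.5]
orientation: [1.722, -2.626, 0.001]
ft_force: [0.4, -0.1, -0.2]
width: 24.4
grasp_force: 0.0
```

```bash
python3 - <<'E'
from h import *
o=ctrl.get_obs(); print(o["t"],o["ee_pos"],yaw(o),o["ft_force"],o["width"])
im=get_image("wrist"); c=cloud(im)
cv2.imwrite("pics/w7.png",im["frame"])
for n,lo,hi,p,r in(("shaft",114,123,(419.5,311),10),("knobtop",124,135,(430,341),15),("piv",114,124,(441,369),10),("rim",80,88,(419.5,311),42),("plate",109,115,(425,330),50)):
    m=(c[...,2]>lo)&(c[...,2]<hi)&(np.linalg.norm(c[...,:2]-p,axis=-1)<r); q=c[m]
    if len(q): print(n,len(q),np.median(q,0).round(1),((q.min(0)+q.max(0))/2).round(1),np.ptp(q,axis=0).round(1),np.argwhere(m).mean(0).round())
E
```

```text
24.5 [451.59995404 386.081486   219.53577823] -1.9809009921541003 [ 0.42185498 -0.14869086 -0.1502602 ] 24.438518384411164
shaft 224 [419.7 311.5 118.3] [419.7 311.4 118. ] [11.5 11.6  6.7] [ 95. 318.]
knobtop 162 [430.9 341.2 129.7] [430.8 341.4 127.6] [9.7 9.8 7.2] [141. 321.]
piv 169 [441.1 368.8 115.4] [441.2 369.3 115.7] [13.8 14.4  3.4] [179. 323.]
rim 3946 [412.  302.8  81.8] [419.2 310.9  83.5] [75.9 75.8  6.9] [ 89. 319.]
plate 2399 [428.1 332.5 111.9] [428.1 337.7 112.1] [45.6 81.   5.7] [130. 321.]
```

View pics/w7.png

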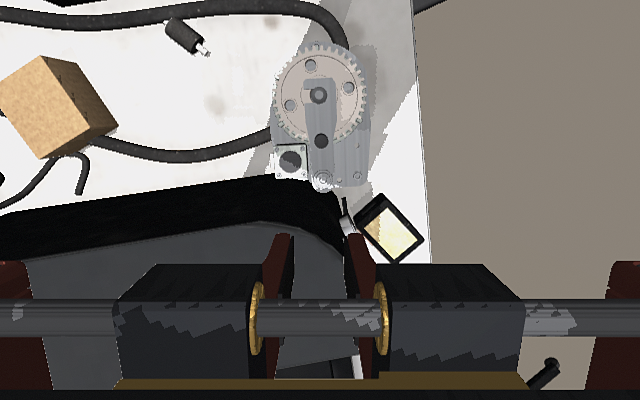

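```bash
python3 -c "
from h import *
print(close_job())"
```

```text
the job is handed in; nothing more can be done
None
```

The drive gear is fully home on the drive disc with the pin in one of its holes, the keeper is swung in to its stop over the hub, and the job is handed in at about 24.6 s; the highest downward force I read on the gear was about 10 N.

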